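# Seat the sharpening stone on its holder

### The arm

A 6-joint arm with a two-finger parallel gripper is mounted at the origin on the work surface. World frame = base frame: x ahead of the robot, y to its left, z up, the work surface at z = 0. Lengths are in mm, angles in rad, forces in N, time in s.
With the tool pointing down it reaches from about 275 to 750 mm from the base axis. Payload 10.2 kg.
Tool frame: the origin (TCP) lies on the centre line of the jaws, within the pads' length; the fingertips stand 17 mm ahead of it and the grasp point (between the pads) lies 2 mm behind it; z points along the fingers, y is the line along which they close (so a half turn about z gives the same grasp; the last joint's range is limited). The gripper opens to 85 mm and grips with 20 to 120 N. Pads are 22 mm wide; open, the fingers measure 114 mm over their backs; the gripper's body (76 mm by 85 mm) begins 54 mm behind the grasp point. The pads swing forward as they close: fully open they stand 13 mm farther back than shut.
Start: joints at [0.888, 0.313, 1.498, -0, 1.331, -0.223], TCP at [232.992, 470.474, 248.294] pointing down, gripper open.
Joint ranges: [-2.94, 2.94], [-0.97, 2.17], [0.19, 2.56], [-1.23, 4.37], [0.02, 3.11], [-2.88, 2.88]. Speed limits (rad/s): [2.39, 2.39, 3.01, 3.14, 3.14, 3.14].

### API

Orientations are given as a unit quaternion [w, x, y, z].
In Python, from rig import ctrl gives the robot as it stands. The module is installed in compiled form; this text tells all that it offers.
- The arm moves only by the shell command python3 -m jog 'ROWS' [FORCE]. ROWS is JSON, a list of rows, each an object with "delta_pos": the shift along the world's x, y, z in mm, a list of three; "angular": the turn, a rotation vector about the world's x, y, z in rad, a list of three; "fingers": the opening, from 0 (shut) to 1 (fully open). In form: [{"delta_pos": [tx, ty, tz], "angular": [rx, ry, rz], "fingers": fingers}, ...]. A call has 1 to 10 rows; each row is the pose to reach, as a shift and turn from the pose commanded when the call began; what a row does not reach only later rows make up. A row lasts 1/8 s, in which the tool goes at most 62.5 mm and 10.7 degrees, less where a joint would pass 70% of its speed; a pose out of reach is approached as far as the arm can. A call with a gripper value outside its range is refused whole. The fingers move at their own pace and stop on an object; FORCE is the grip in N (left out, the last holds). Time passes only in rows, so rows that repeat a pose let the fingers close. It gives the time, the measured TCP pose, the force, the opening and the grip force at its end, in the units of the state.
- ctrl.sense(): the state, without advancing time (a new reading comes with each control period).
- ctrl.capture(name): name is "scene" or "top" or "wrist"; returns a dict with "pixels" (480x640x3 uint8, blue, green, red), "fx", "fy", "cx", "cy" (pixels), "R" (3x3) and "t" (3): a world point X has camera coordinates R X + t. Camera axes: x right, y down, z forward; pixel columns grow to the right and rows downward; lengths in mm; the calibration is good to about 2 mm. A picture is of the moment at which its call begins. There is no depth.
- ctrl.finish_job(): hands the job in; it is judged then, once.
The state is a dict: "time_s": time; "joints": joint angles; "dq": joint speeds; "tau": joint torques, N m; "eef_pos": TCP position; "ee_rot": TCP orientation; "force": force on the tool from outside, world axes, zero at the start; "wrist_torque": the same for the moment, N m; "grip_width": opening from 0.0 (shut) to 1.0 (fully open); "grip_force": force on a finger pad.
Only numpy, scipy, OpenCV 4.12 (cv2) and the standard library are available. Lean on these libraries where they do the work, as an engineer would, in place of code of your own. Each camera call takes 0.05 s, during which the arm holds its last target. There are 200 camera calls.

### The job

Lay the sharpening stone lengthwise on the bamboo platform of its holder so that no edge overhangs, slid back until it bears on the pad of the fixed stop, then push the sliding jaw up until its sprung face holds the stone snugly between the two. Go by feel: the stone is brittle, so set it down and press it gently, easing off before the jaw's spring is driven solid. Leave the jaw closed on the stone, let go, and leave everything else on the bench alone.

Things in the scene. Friction and masses are not known exactly. Their poses are not given: they have to be found in the camera images.
- stone_center (a point): Centre of the grey sharpening stone, a plain block 150 x 50 x 32 mm, 0.35 to 0.6 kg, lying flat on the bench (its centre is 16 mm above what it lies on). x runs along its length, y across its 50 mm width, z up. The two ends are alike.
- stone_end_a (a point): Middle of the stone's +x end face (75 mm from its centre, half-way up).
- stone_end_b (a point): Middle of the stone's -x end face.
- platform_top (a point): Centre of the top face of the stone holder's bamboo platform, 168 mm long (x) by 58 mm wide (y), 40 mm above the bench; the stone goes on it lengthwise. x points along the holder from the fixed stop (-x end) to the sliding jaw (+x end), z up.
- platform: The same platform block; origin at the centre of its underside, 22 mm below platform_top, same axes. It stands on the holder's base board, fixed to the bench, 332 x 90 x 18 mm, which reaches 138 mm from here to -x and 194 mm to +x. On its rubber mounts it sinks 1 mm per 8 N.
- stop: Fixed steel post at the platform's -x end, 18 mm thick, 44 mm wide, top 30 mm above the platform; origin at its foot, 110 mm from the platform's centre. On a screw it carries a rubber pad (30 mm wide, 7 to 25 mm above the platform), its face 2 to 16 mm inside the platform's -x edge, set differently each time not reported: find it by feel. The rubber gives 1 mm per 10 N.
- jaw (a joint): Travel of the sliding jaw, m: 0 fully open, growing towards the stop (platform -x), at most 0.051. It slides with about 8 N of drag and stays where left. Its rubber face (30 mm wide, 7 to 25 mm above the platform), free, is at 115 mm minus this value from the platform's centre. The face is sprung: it gives 3 mm, from 0.5 to 7.7 N, then is solid and the force shoots up.
- jaw_lug (a point): On the jaw's upright steel lug, to be pushed or pinched from above: 10 mm below its top, half-way through. The lug is 12 mm thick (platform x), 30 mm wide (y); this point is 62 mm above the platform, 36 mm to +x of the jaw's free face. The jaw's body around the lug's foot is no more than 34 mm above the platform; behind (+x of) the lug it is only 2 mm above it, 28 mm long.
- jar_a: Bystander, leave alone: squat glass jar with a steel screw lid, 76 mm across, 70 mm tall, at the far side. Origin at its underside.
- jar_b: Bystander, leave alone: a second such jar, at the far side. Origin at its underside.
- jar_c: Bystander, leave alone: a third such jar, on the left. Origin at its underside.
- battery: Bystander, leave alone: red cordless drill battery with a black contact block on top, 115 x 75 x 62 mm, right. Origin at its underside.
- wrench: Bystander, leave alone: steel wrench, 190 mm long, lying flat, far left of the middle. Origin at its underside.
- file: Bystander, leave alone: flat file with a green plastic handle, 220 mm long, 24 mm high, lying near the robot. Origin at its underside.
- clip: Bystander, leave alone: black spring clip, 70 x 18 x 28 mm, lying near the robot on the left. Origin at its underside.

How it is judged:
By the outcome, as a careful person would: the job done as asked, in the order asked, and still so for the second after the job is handed in, with the robot touching nothing.
It also fails if it takes over 67 s, if anything falls off the work surface, if the arm or the gripper's body presses on something with over 40 N, if the wrist force passes 120 N, or if a joint passes its speed limit or range.

## Working session

There is one attempt and no reset: what is moved stays moved. The work goes in short steps, Python scripts to look and compute and a shell command to move; the robot and the scene stay as the last step left them, time stands still between calls to the robot, and variables do not carry over. Pictures are saved under pics/ and viewed, at most 10 in all, crops included, and the job is handed in when it is done.

```bash
mkdir -p pics
cat > h.py <<'E'
import numpy as np, cv2, pickle
from rig import ctrl
def cap(n,f):
    c=ctrl.capture(n); cv2.imwrite('pics/'+f+'.png',c['pixels']); pickle.dump(c,open('pics/'+f+'.pkl','wb')); return c
def ray(f,u,v,z):
    c=pickle.load(open('pics/'+f+'.pkl','rb')); R=np.array(c['R']);t=np.array(c['t'])
    d=R.T@np.array([(u-c['cx'])/c['fx'],(v-c['cy'])/c['fy'],1]); o=-R.T@t
    return o+d*(z-o[2])/d[2]
def proj(f,X):
    c=pickle.load(open('pics/'+f+'.pkl','rb')); p=np.array(c['R'])@np.array(X)+np.array(c['t'])
    return np.array([c['fx']*p[0]/p[2]+c['cx'],c['fy']*p[1]/p[2]+c['cy']])
E
python3 - <<'E'
from h import *
c=cap('top','top1'); print(c['fx'],c['R'],c['t']); print(ctrl.sense())
E
```

```text
508.734710961771 [[ 0.02515061 -0.99964638 -0.00863499]
 [-0.99734398 -0.02450019 -0.06859099]
 [ 0.06835517  0.01033716 -0.99760749]] [  24.35261533  558.48870407 1165.06611117]
{'time_s': 0.05, 'joints': array([ 8.87597958e-01,  3.13462624e-01,  1.49840869e+00, -3.03891353e-05,
        1.33100163e+00, -2.23391922e-01]), 'dq': array([-0.00157267,  0.00182432, -0.0016542 , -0.00064741, -0.00110291,
       -0.00025969]), 'tau': array([ 2.30861689e-03, -4.13355732e+01, -2.60477471e+01, -2.55417244e-04,
        2.97468679e-03, -2.83799181e-05]), 'eef_pos': array([232.84856896, 470.28572193, 247.73929097]), 'ee_rot': array([-2.67070404e-04,  2.27879725e-01,  9.73689078e-01, -5.81956047e-04]), 'force': array([-0.41940019,  0.15615073,  0.57061843]), 'wrist_torque': array([ 0.00146893,  0.02818826, -0.02111835]), 'grip_force': 0.0, 'grip_width': 1.0006563587973043}
```

View pics/top1.png

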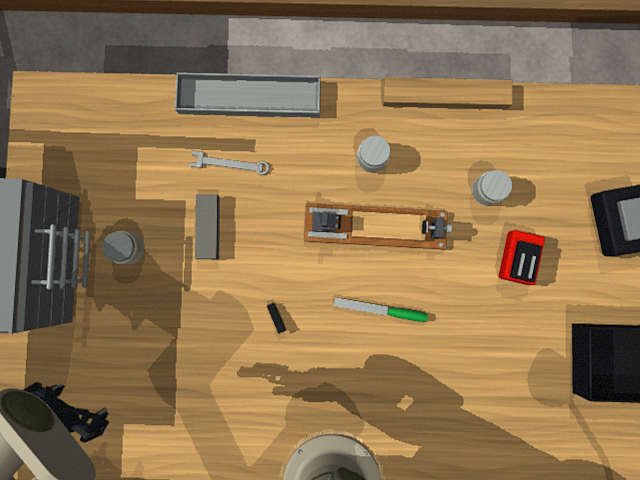

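The stone is at about (207,227) and the holder spans (305–450, 205–248). The jaw is on the left (world +y) and the stop is on the right. I'll enlarge this area.

Run:
```python
from h import *
im=cv2.imread('pics/top1.png'); 
a=cv2.resize(im[185:275,185:475][:, :],None,fx=2.75,fy=2.75,interpolation=cv2.INTER_CUBIC)
b=cv2.resize(im[195:258,295:460],(800,305),interpolation=cv2.INTER_CUBIC)
cv2.imwrite('pics/crop1.png',np.vstack([cv2.copyMakeBorder(a,0,0,0,800-a.shape[1],cv2.BORDER_CONSTANT),b])); print(a.shape)
```

```text
(248, 798, 3)
```

View pics/crop1.png

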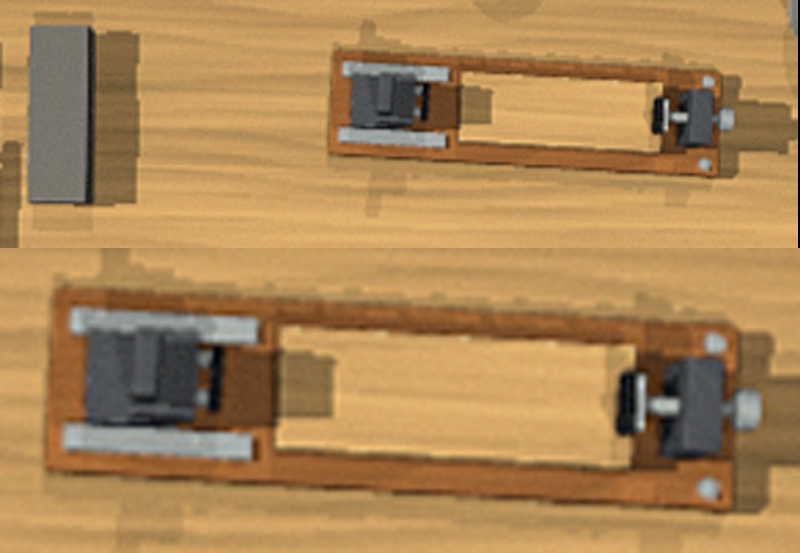

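The crop shows the stone's top corners and the four platform corners clearly. The pad face is at about crop x=616, slightly inside the platform edge at 634.

Run:
```python
from h import *
S=[(30,26),(90,27),(89,202),(28,202)]
S=[ray('top1',185+u/2.75,185+v/2.75,32)[:2] for u,v in S]
k=800/165
P=[(277,325),(634,345),(632,467),(277,448)]
P=[ray('top1',295+u/k,195+(v-248)/k,40)[:2] for u,v in P]
for Q in(S,P):
    Q=np.array(Q);print(Q.round(1),Q.mean(0).round(1),[round(np.linalg.norm(Q[i]-Q[i-1]),1) for i in range(4)])
S=np.array(S);P=np.array(P)
d=(S[0]+S[1]-S[2]-S[3])/2; print('stone axis deg',np.degrees(np.arctan2(d[1],d[0])))
d=(P[0]+P[3]-P[1]-P[2])/2; print('plat +x axis deg',np.degrees(np.arctan2(d[1],d[0])))
# base board corners z=18
B=[(55,288),(742,325),(734,510),(45,472)]
B=np.array([ray('top1',295+u/k,195+(v-248)/k,18)[:2] for u,v in B]);d=(B[0]+B[3]-B[1]-B[2])/2
print(B.round(1),np.degrees(np.arctan2(d[1],d[0])), B.mean(0), np.linalg.norm(d))
u=d/np.linalg.norm(d);print('plat from board',B.mean(0)-28*u)
lug=ray('top1',295+146/k,195+(362-248)/k,112)[:2]; print('lugtop',lug,(lug-P.mean(0))@u)
pf=ray('top1',295+617/k,195+(403-248)/k,63)[:2]; print('pad',(pf-P.mean(0))@u)
```

```text
[[655.3 331.6]
 [655.7 280.8]
 [508.1 275.9]
 [506.8 327. ]] [581.5 303.8] [np.float64(148.6), np.float64(50.8), np.float64(147.7), np.float64(51.2)]
[[ 624.6  -31.3]
 [ 619.2 -200. ]
 [ 561.4 -199.7]
 [ 566.3  -32.5]] [ 592.9 -115.9] [np.float64(58.4), np.float64(168.8), np.float64(57.8), np.float64(167.3)]
stone axis deg 1.840218914014101
plat +x axis deg 88.23924516833961
[[ 642.8   75.2]
 [ 632.8 -256.1]
 [ 543.5 -253. ]
 [ 553.7   77.6]] 88.25686956430823 [593.22017782 -89.10120718] 331.09102667395354
plat from board [ 592.36845499 -117.08825004]
lugtop [597.55066576  29.98712564] 145.96739683809415
pad -72.19424396807665
```

```bash
python3 -m jog '[{"delta_pos":[50,-24,0],"angular":[0,0,0.15],"fingers":1},{"delta_pos":[100,-48,0],"angular":[0,0,0.3],"fingers":1},{"delta_pos":[150,-72,-20],"angular":[0,0,0.45],"fingers":1},{"delta_pos":[200,-96,-40],"angular":[0,0,0.493],"fingers":1},{"delta_pos":[250,-120,-60],"angular":[0,0,0.493],"fingers":1},{"delta_pos":[300,-144,-80],"angular":[0,0,0.493],"fingers":1},{"delta_pos":[348,-167,-100],"angular":[0,0,0.493],"fingers":1},{"delta_pos":[348,-167,-100],"angular":[0,0,0.493],"fingers":1},{"delta_pos":[348,-167,-100],"angular":[0,0,0.493],"fingers":1}]' 50
python3 - <<'E'
from h import *
cap('wrist','w1')
for x,y in [(655.3,331.6),(655.7,280.8),(508.1,275.9),(506.8,327)]: print(proj('w1',[x,y,32]))
E
```

```text
time_s: 1.18
eef_pos: [580.5, 303.7, 148.1]
ee_rot: [-0.0, -0.017, 1.0, -0.0]
force: [0.7, 0.3, 0.0]
grip_width: 0.996
grip_force: 0.0
[357.26475633 347.36484796]
[281.38726433 345.70925238]
[273.51271594 115.24536011]
[364.82357473 115.93980722]
```

View pics/w1.png

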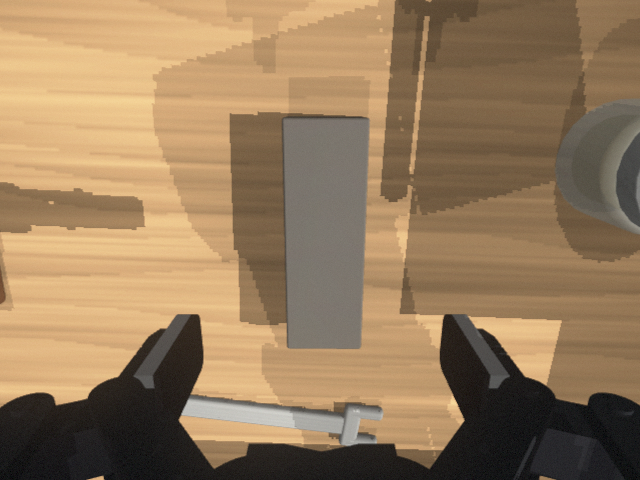

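The stone's top corners are at (284,118), (369,118), (361,348) and (288,348), centred between the fingers.

Run:
```python
from h import *
Q=np.array([ray('w1',u,v,32)[:2] for u,v in [(361,348),(288,348),(283,117.5),(369,118)]])
d=(Q[0]+Q[1]-Q[2]-Q[3])/2;print(Q.round(1),Q.mean(0),np.degrees(np.arctan2(d[1],d[0])))
print(ctrl.sense()['ee_rot'])
```

```text
[[655.7 334.1]
 [657.3 285.2]
 [509.1 281.2]
 [507.8 329.4]] [582.49609689 307.49780736] 1.6911746461642638
[ 6.77360896e-06 -1.70680929e-02  9.99854324e-01  1.02364606e-04]
```

```bash
python3 -m jog '[{"delta_pos":[1.5,2,-40],"angular":[0,0,-0.003],"fingers":1},{"delta_pos":[1.5,2,-80],"angular":[0,0,-0.003],"fingers":1},{"delta_pos":[1.5,2,-110],"angular":[0,0,-0.003],"fingers":1},{"delta_pos":[1.5,2,-125],"angular":[0,0,-0.003],"fingers":1},{"delta_pos":[1.5,2,-125],"angular":[0,0,-0.003],"fingers":0.75},{"delta_pos":[1.5,2,-125],"angular":[0,0,-0.003],"fingers":0.5},{"delta_pos":[1.5,2,-125],"angular":[0,0,-0.003],"fingers":0.4},{"delta_pos":[1.5,2,-125],"angular":[0,0,-0.003],"fingers":0.4},{"delta_pos":[1.5,2,-125],"angular":[0,0,-0.003],"fingers":0.4},{"delta_pos":[1.5,2,-125],"angular":[0,0,-0.003],"fingers":0.4}]' 50
```

```text
time_s: 2.48
eef_pos: [583.2, 305.8, 25.2]
ee_rot: [0.001, -0.015, 1.0, 0.0]
force: [-1.6, -0.6, 6.5]
grip_width: 0.574
grip_force: 55.0
```

```bash
python3 -m jog '[{"delta_pos":[0,0,10],"angular":[0,0,0],"fingers":0.4},{"delta_pos":[0,0,30],"angular":[0,0,0],"fingers":0.4},{"delta_pos":[0,0,60],"angular":[0,0,0],"fingers":0.4},{"delta_pos":[0,0,100],"angular":[0,0,0],"fingers":0.4},{"delta_pos":[0,0,130],"angular":[0,0,0],"fingers":0.4},{"delta_pos":[0,0,140],"angular":[0,0,0],"fingers":0.4},{"delta_pos":[0,0,140],"angular":[0,0,0],"fingers":0.4},{"delta_pos":[0,0,140],"angular":[0,0,0],"fingers":0.4}]' 50
python3 -m jog '[{"delta_pos":[1,-40,0],"angular":[0,0,-0.16],"fingers":0.4},{"delta_pos":[2,-80,0],"angular":[0,0,-0.32],"fingers":0.4},{"delta_pos":[3,-120,0],"angular":[0,0,-0.48],"fingers":0.4},{"delta_pos":[4,-160,0],"angular":[0,0,-0.64],"fingers":0.4},{"delta_pos":[5,-200,0],"angular":[0,0,-0.8],"fingers":0.4},{"delta_pos":[6,-240,0],"angular":[0,0,-0.96],"fingers":0.4},{"delta_pos":[7,-280,0],"angular":[0,0,-1.12],"fingers":0.4},{"delta_pos":[8,-320,0],"angular":[0,0,-1.28],"fingers":0.4},{"delta_pos":[9,-360,0],"angular":[0,0,-1.44],"fingers":0.4},{"delta_pos":[9,-395,0],"angular":[0,0,-1.6],"fingers":0.4}]'
python3 -m jog '[{"delta_pos":[0,-14,0],"angular":[0,0,-0.033],"fingers":0.4},{"delta_pos":[0,-14,0],"angular":[0,0,-0.033],"fingers":0.4},{"delta_pos":[0,-14,0],"angular":[0,0,-0.033],"fingers":0.4},{"delta_pos":[0,-14,0],"angular":[0,0,-0.033],"fingers":0.4}]'
python3 - <<'E'
from h import *
cap('wrist','w2');print(ctrl.sense())
E
```

```text
time_s: 3.48
eef_pos: [581.9, 305.3, 161.7]
ee_rot: [-0.001, -0.015, 1.0, -0.0]
force: [-0.3, -0.2, -4.9]
grip_width: 0.572
grip_force: 53.8
time_s: 4.72
eef_pos: [591.0, -90.9, 162.1]
ee_rot: [-0.001, 0.709, 0.705, -0.0]
force: [0.7, 0.1, -4.6]
grip_width: 0.573
grip_force: 53.9
time_s: 5.22
eef_pos: [591.5, -102.4, 163.3]
ee_rot: [-0.0, 0.718, 0.696, 0.0]
force: [-0.2, -0.1, -4.8]
grip_width: 0.575
grip_force: 53.9
{'time_s': 5.275, 'joints': array([-3.66702339e-01,  5.50068562e-01,  1.37328494e+00,  1.13357610e-04,
        1.21836192e+00, -3.36495323e-01]), 'dq': array([-0.00481426, -0.00039494, -0.00359353, -0.00120182,  0.00036023,
        0.00261837]), 'tau': array([-3.58889624e-02, -5.34291816e+01, -2.65014321e+01,  3.16564379e-03,
        2.60036082e-03, -6.38627636e-03]), 'eef_pos': array([ 591.53621487, -102.58373804,  163.29978631]), 'ee_rot': array([-7.80564803e-05,  7.17719142e-01,  6.96332698e-01,  2.24659552e-05]), 'force': array([-0.25917976, -0.09022997, -4.66582536]), 'wrist_torque': array([-0.08443675, -0.01118163,  0.00711482]), 'grip_force': 53.87962281703949, 'grip_width': 0.5740017835245114}
```

View pics/w2.png

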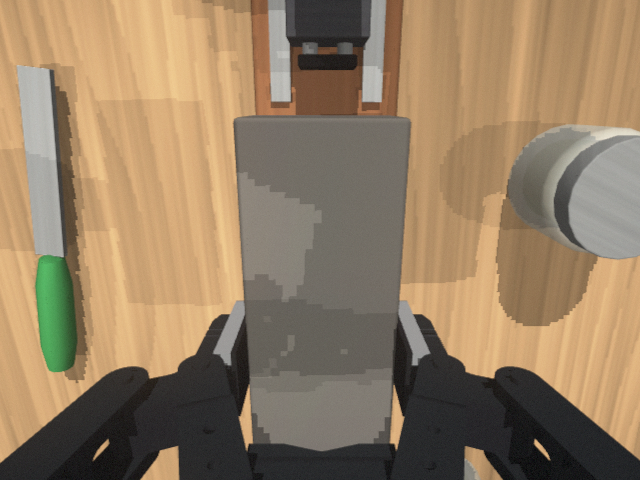

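The stone is held straight, with top corners at (236,119), (411,119), (390,445) and (252,445). The board edges run from (252,0) to (256,113) on the left and from (404,0) to (398,113) on the right.

Run:
```python
from h import *
im=cv2.imread('pics/w2.png')
cv2.imwrite('pics/crop2.png',cv2.resize(im[0:130,220:420],(800,520),interpolation=cv2.INTER_CUBIC))
z=163.3-25.2+32
Q=np.array([ray('w2',u,v,z)[:2] for u,v in [(236,118),(411,118),(390,445),(252,445)]])
d=(Q[0]+Q[1]-Q[2]-Q[3])/2;print(Q.round(1),Q.mean(0),np.degrees(np.arctan2(d[1],d[0])))
```

```text
[[ 570.8  -25.3]
 [ 618.7  -26.8]
 [ 615.2 -138.8]
 [ 566.  -137.2]] [592.67929724 -82.03855617] 87.90005432279887
```

View pics/crop2.png

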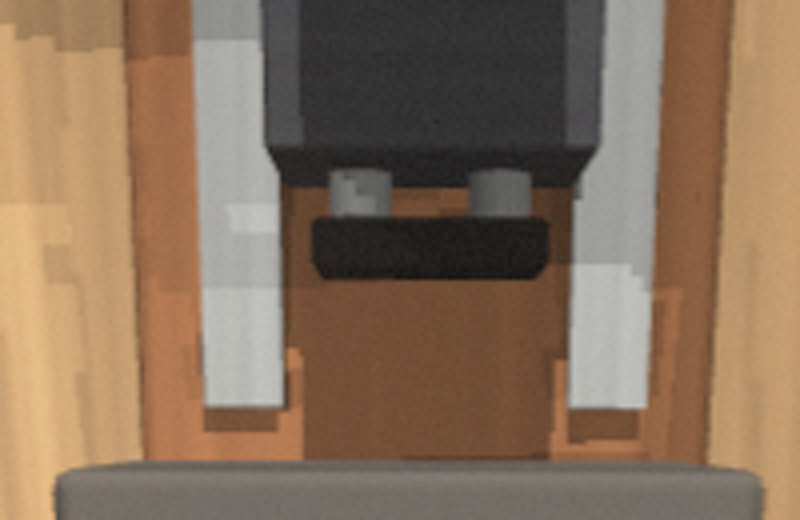

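The crop gives the board edges as (251,0)→(256,112) and (403,0)→(396.5,112). The jaw face's near edge is centred at (327.5,69).

Run:
```python
from h import *
P=lambda u,v,z=18: ray('w2',u,v,z)[:2]
a=(P(251.2,0)+P(403,0))/2; b=(P(256.2,112.5)+P(396.5,112.5))/2
print(P(251.2,0),P(403,0),P(256.2,112.5),P(396.5,112.5),a,b)
ax=np.radians(88.2);u=np.array([np.cos(ax),np.sin(ax)])
m=(a+b)/2; print('holder x at y=-100,-25:',[m[0]+(y-m[1])*u[0]/u[1] for y in(-100,-25)])
print('face',P(327.5,69,65),P(327.5,69,47))
z=170.1
s=(P(236,118,z)+P(411,118,z))/2; print('stone end mid',s, 'n', (P(252,445,z)+P(390,445,z))/2)
```

```text
[555.53318476  37.17603385] [643.55219353  34.50764017] [553.5385069  -25.18483126] [641.36025476 -27.86095524] [599.54268915  35.84183701] [597.44938083 -26.52289325]
holder x at y=-100,-25: [np.float64(595.2069785829882), np.float64(597.5639485362395)]
face [597.98929479  -5.10701261] [598.30534456  -3.6424385 ]
stone end mid [594.73132405 -26.07528654] n [ 590.62727043 -138.00182581]
```

```bash
python3 -m jog '[{"delta_pos":[2.4,-2,-30],"angular":[0,0,0],"fingers":0.4},{"delta_pos":[2.4,-2,-60],"angular":[0,0,0],"fingers":0.4},{"delta_pos":[2.4,-2,-80],"angular":[0,0,0],"fingers":0.4},{"delta_pos":[2.4,-2,-88],"angular":[0,0,0],"fingers":0.4},{"delta_pos":[2.4,-2,-88],"angular":[0,0,0],"fingers":0.4},{"delta_pos":[2.4,-2,-88],"angular":[0,0,0],"fingers":0.4}]'
python3 - <<'E'
from h import *
c=cap('wrist','w3');s=ctrl.sense();print(s['eef_pos'],s['force'],s['wrist_torque'])
im=c['pixels']; cv2.imwrite('pics/crop3.png',cv2.resize(im[20:170,220:420],(800,600),interpolation=cv2.INTER_CUBIC))
E
```

```text
time_s: 6.02
eef_pos: [594.4, -105.6, 76.4]
ee_rot: [0.001, 0.718, 0.696, 0.0]
force: [0.5, -0.4, -4.8]
grip_width: 0.573
grip_force: 53.8
[ 594.37426104 -105.61283322   76.30728093] [ 0.34835634 -0.11440764 -4.24267995] [-0.02065788  0.03601306  0.01252803]
```

View pics/crop3.png

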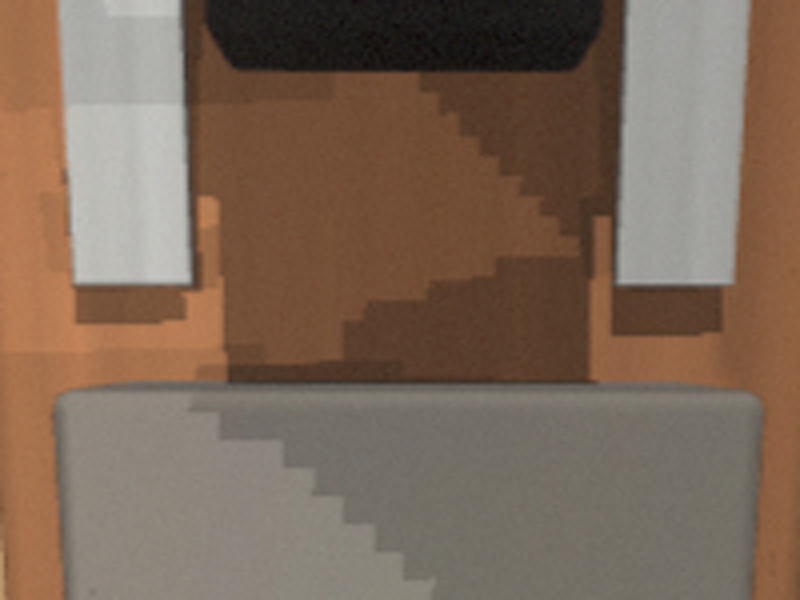

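The stone end is centred at crop x=409, the jaw face at about 405 and the rail ends at about 404. They look nearly aligned, so I'll put numbers on it.

Run:
```python
from h import *
P=lambda u,v,z: ray('w3',220+u/4,20+v/4,z)[:2]
s=P(409.5,392,83); print('stone',s, P(57,400,83)-P(762,400,83))
k=np.tan(np.radians(1.8))
for n,u,v,z in[('face',405,70,56),('rail',404,285,30),('rail',404,285,22)]:
    p=P(u,v,z);print(n,p,'holder x at stone end',p[0]-(p[1]-s[1])*k)
```

```text
stone [597.42885674 -29.25182925] [-48.39027458   1.56821054]
face [597.96969223  -5.28081469] holder x at stone end 597.2163727487055
rail [597.45426237 -20.54377039] holder x at stone end 597.1806005992152
rail [597.48119772 -20.27393805] holder x at stone end 597.1990561224134
```

```bash
python3 -m jog '[{"delta_pos":[0,0,-3],"angular":[0,0,0],"fingers":0.4},{"delta_pos":[0,0,-6],"angular":[0,0,0],"fingers":0.4},{"delta_pos":[0,0,-8],"angular":[0,0,0],"fingers":0.4},{"delta_pos":[0,0,-8.5],"angular":[0,0,0],"fingers":0.4},{"delta_pos":[0,0,-8.5],"angular":[0,0,0],"fingers":0.4}]'; for i in 1; do python3 -m jog '[{"delta_pos":[0,0,-0.5],"angular":[0,0,0],"fingers":0.4},{"delta_pos":[0,0,-1],"angular":[0,0,0],"fingers":0.4},{"delta_pos":[0,0,-1],"angular":[0,0,0],"fingers":0.4}]'; done
```

```text
time_s: 6.7
eef_pos: [593.9, -105.5, 66.8]
ee_rot: [-0.0, 0.718, 0.696, -0.0]
force: [0.8, -1.4, -3.9]
grip_width: 0.574
grip_force: 53.8
time_s: 7.08
eef_pos: [593.9, -105.5, 65.7]
ee_rot: [-0.0, 0.718, 0.696, -0.0]
force: [0.1, 0.1, -4.6]
grip_width: 0.574
grip_force: 53.8
```

```bash
python3 -m jog '[{"delta_pos":[0,0,-0.4],"angular":[0,0,0],"fingers":0.4},{"delta_pos":[0,0,-0.8],"angular":[0,0,0],"fingers":0.4},{"delta_pos":[0,0,-0.8],"angular":[0,0,0],"fingers":0.4}]';python3 -m jog '[{"delta_pos":[0,0,-0.3],"angular":[0,0,0],"fingers":0.4},{"delta_pos":[0,0,-0.6],"angular":[0,0,0],"fingers":0.4},{"delta_pos":[0,0,-0.6],"angular":[0,0,0],"fingers":0.4}]'
```

```text
time_s: 7.45
eef_pos: [593.9, -105.5, 65.1]
ee_rot: [0.0, 0.718, 0.696, 0.0]
force: [-0.2, -0.7, -3.7]
grip_width: 0.573
grip_force: 54.0
time_s: 7.82
eef_pos: [593.9, -105.5, 64.6]
ee_rot: [0.0, 0.718, 0.696, 0.0]
force: [-0.8, 0.9, -0.1]
grip_width: 0.575
grip_force: 54.4
```

```bash
python3 -m jog '[{"delta_pos":[0,-1,0],"angular":[0,0,0],"fingers":0.4},{"delta_pos":[-0.1,-2,0],"angular":[0,0,0],"fingers":0.4},{"delta_pos":[-0.1,-3,0],"angular":[0,0,0],"fingers":0.4},{"delta_pos":[-0.1,-4,0],"angular":[0,0,0],"fingers":0.4},{"delta_pos":[-0.1,-4,0],"angular":[0,0,0],"fingers":0.4}]';python3 -m jog '[{"delta_pos":[0,-1,0],"angular":[0,0,0],"fingers":0.4},{"delta_pos":[0,-2,0],"angular":[0,0,0],"fingers":0.4},{"delta_pos":[0,-2,0],"angular":[0,0,0],"fingers":0.4}]'
```

```text
time_s: 8.45
eef_pos: [593.9, -109.7, 64.5]
ee_rot: [0.0, 0.718, 0.696, 0.0]
force: [0.3, 2.3, 0.5]
grip_width: 0.574
grip_force: 54.5
time_s: 8.82
eef_pos: [593.8, -111.6, 64.5]
ee_rot: [0.0, 0.718, 0.696, -0.0]
force: [0.6, 2.5, 0.4]
grip_width: 0.567
grip_force: 54.6
```

Sliding friction is about 2.4 N and the pad hasn't been reached yet.

```bash
for i in 1 2 3; do echo; done >/dev/null; python3 -m jog '[{"delta_pos":[0,-0.5,0],"angular":[0,0,0],"fingers":0.4},{"delta_pos":[0,-1,0],"angular":[0,0,0],"fingers":0.4},{"delta_pos":[0,-1,0],"angular":[0,0,0],"fingers":0.4}]'; python3 -m jog '[{"delta_pos":[0,-0.5,0],"angular":[0,0,0],"fingers":0.4},{"delta_pos":[0,-0.5,0],"angular":[0,0,0],"fingers":0.4}]'; python3 -m jog '[{"delta_pos":[0,-0.3,0],"angular":[0,0,0],"fingers":0.4},{"delta_pos":[0,-0.3,0],"angular":[0,0,0],"fingers":0.4}]'
```

```text
time_s: 9.2
eef_pos: [593.8, -112.5, 64.4]
ee_rot: [0.0, 0.718, 0.696, 0.0]
force: [-0.2, 1.3, 1.0]
grip_width: 0.575
grip_force: 54.6
time_s: 9.45
eef_pos: [593.8, -113.1, 64.4]
ee_rot: [0.0, 0.718, 0.696, -0.0]
force: [-0.2, 4.2, 1.0]
grip_width: 0.573
grip_force: 54.6
time_s: 9.7
eef_pos: [593.8, -113.3, 64.4]
ee_rot: [-0.0, 0.718, 0.696, -0.0]
force: [-1.2, 3.1, 0.2]
grip_width: 0.571
grip_force: 54.6
```

```bash
python3 -m jog '[{"delta_pos":[0,-0.4,0],"angular":[0,0,0],"fingers":0.4},{"delta_pos":[0,-0.4,0],"angular":[0,0,0],"fingers":0.4}]'; python3 -m jog '[{"delta_pos":[0,-0.4,0],"angular":[0,0,0],"fingers":0.4},{"delta_pos":[0,-0.4,0],"angular":[0,0,0],"fingers":0.4}]'
```

```text
time_s: 9.95
eef_pos: [593.8, -113.8, 64.4]
ee_rot: [0.0, 0.718, 0.696, -0.0]
force: [0.3, 4.1, 0.8]
grip_width: 0.575
grip_force: 54.6
time_s: 10.2
eef_pos: [593.8, -114.2, 64.4]
ee_rot: [0.0, 0.718, 0.696, -0.0]
force: [-0.3, 3.3, 1.3]
grip_width: 0.574
grip_force: 54.6
```

```bash
for i in 1; do python3 -m jog '[{"delta_pos":[0,-0.5,0],"angular":[0,0,0],"fingers":0.4},{"delta_pos":[0,-0.5,0],"angular":[0,0,0],"fingers":0.4}]'; python3 -m jog '[{"delta_pos":[0,-0.5,0],"angular":[0,0,0],"fingers":0.4},{"delta_pos":[0,-0.5,0],"angular":[0,0,0],"fingers":0.4}]'; done | grep -E 'eef|force: \['
```

```text
eef_pos: [593.8, -114.7, 64.4]
force: [-0.8, 3.3, 0.6]
eef_pos: [593.8, -115.2, 64.4]
force: [0.2, 2.1, 1.2]
```

```bash
(python3 -m jog '[{"delta_pos":[0,-0.5,0],"angular":[0,0,0],"fingers":0.4},{"delta_pos":[0,-0.5,0],"angular":[0,0,0],"fingers":0.4}]'; python3 -m jog '[{"delta_pos":[0,-0.5,0],"angular":[0,0,0],"fingers":0.4},{"delta_pos":[0,-0.5,0],"angular":[0,0,0],"fingers":0.4}]'; python3 -m jog '[{"delta_pos":[0,-0.5,0],"angular":[0,0,0],"fingers":0.4},{"delta_pos":[0,-0.5,0],"angular":[0,0,0],"fingers":0.4}]') | grep -E 'eef|force: \['
```

```text
eef_pos: [593.8, -115.6, 64.4]
force: [0.0, 3.2, 0.9]
eef_pos: [593.8, -115.8, 64.4]
force: [1.0, 5.2, 1.2]
eef_pos: [593.8, -116.0, 64.4]
force: [0.1, 7.2, 2.2]
```

```bash
python3 -m jog '[{"delta_pos":[0,0,0],"angular":[0,0,0],"fingers":0.62},{"delta_pos":[0,0,0],"angular":[0,0,0],"fingers":0.7},{"delta_pos":[0,0,0],"angular":[0,0,0],"fingers":0.8},{"delta_pos":[0,0,0],"angular":[0,0,0],"fingers":0.8},{"delta_pos":[0,0,5],"angular":[0,0,0],"fingers":0.8},{"delta_pos":[0,0,25],"angular":[0,0,0],"fingers":0.8},{"delta_pos":[0,0,60],"angular":[0,0,0],"fingers":0.8},{"delta_pos":[0,0,110],"angular":[0,0,0],"fingers":0.8},{"delta_pos":[0,0,150],"angular":[0,0,0],"fingers":0.8},{"delta_pos":[0,0,150],"angular":[0,0,0],"fingers":0.8}]'
python3 - <<'E'
from h import *
c=cap('wrist','w4')
E
```

```text
time_s: 12.7
eef_pos: [594.8, -117.0, 218.1]
ee_rot: [0.003, 0.718, 0.696, 0.001]
force: [-0.5, -0.6, -0.7]
grip_width: 0.8
grip_force: 0.0
```

View pics/w4.png

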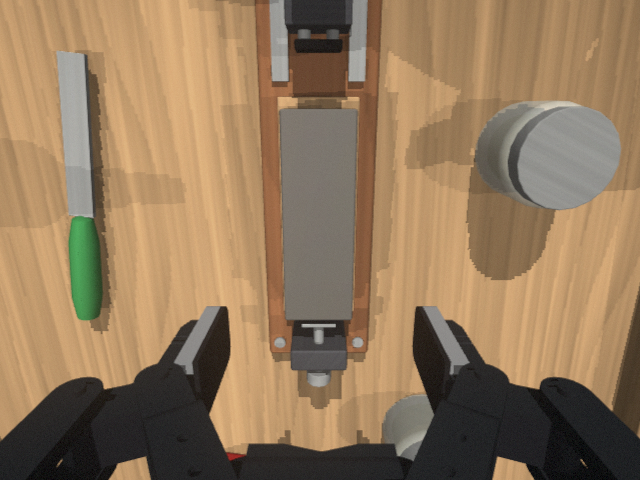

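```bash
python3 -m jog '[{"delta_pos":[1,40,0],"angular":[0,0,0],"fingers":0},{"delta_pos":[3,90,0],"angular":[0,0,0],"fingers":0},{"delta_pos":[5,140,0],"angular":[0,0,0],"fingers":0},{"delta_pos":[5,185,0],"angular":[0,0,0],"fingers":0},{"delta_pos":[5,185,0],"angular":[0,0,0],"fingers":0},{"delta_pos":[5,185,-30],"angular":[0,0,0],"fingers":0},{"delta_pos":[5,185,-70],"angular":[0,0,0],"fingers":0},{"delta_pos":[5,185,-100],"angular":[0,0,0],"fingers":0},{"delta_pos":[5,185,-110],"angular":[0,0,0],"fingers":0},{"delta_pos":[5,185,-110],"angular":[0,0,0],"fingers":0}]'
python3 - <<'E'
from h import *
c=cap('wrist','w5')
P=lambda u,v,z: ray('w4',u,v,z)[:2]
print('stone far edge',P(319,109,72),'stone near',P(319,320,72),'face',P(318,52,56), 'mid x', P(319,98,40))
E
```

```text
time_s: 14.0
eef_pos: [598.8, 67.8, 104.2]
ee_rot: [-0.0, 0.719, 0.695, -0.0]
force: [0.3, -0.4, -0.1]
grip_width: -0.001
grip_force: 0.0
stone far edge [597.27902352 -39.29175992] stone near [ 592.23430325 -187.48050929] face [597.85347511  -4.7441407 ] mid x [597.59201154 -32.22233206]
```

View pics/w5.png

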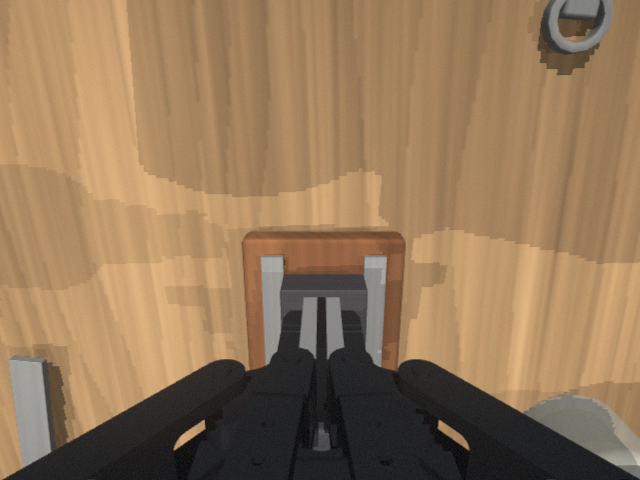

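The shut fingers are centred over the low rear part of the jaw at (322,320), and the face-to-stone gap is about 34.5 mm. I'll approach the lug.

```bash
(python3 -m jog '[{"delta_pos":[0,-5,0],"angular":[0,0,0],"fingers":0},{"delta_pos":[0,-10,0],"angular":[0,0,0],"fingers":0},{"delta_pos":[0,-15,0],"angular":[0,0,0],"fingers":0},{"delta_pos":[0,-15,0],"angular":[0,0,0],"fingers":0}]'; python3 -m jog '[{"delta_pos":[0,-2,0],"angular":[0,0,0],"fingers":0},{"delta_pos":[0,-4,0],"angular":[0,0,0],"fingers":0},{"delta_pos":[0,-4,0],"angular":[0,0,0],"fingers":0}]') | grep -E 'eef|force: \['
```

```text
eef_pos: [598.9, 52.9, 104.6]
force: [1.2, 0.1, -0.4]
eef_pos: [598.8, 49.3, 104.4]
force: [0.5, 0.7, -0.2]
```

```bash
(python3 -m jog '[{"delta_pos":[0,-1.5,0],"angular":[0,0,0],"fingers":0},{"delta_pos":[0,-3,0],"angular":[0,0,0],"fingers":0},{"delta_pos":[0,-3,0],"angular":[0,0,0],"fingers":0}]') | grep -E 'eef|force: \['
```

```text
eef_pos: [598.8, 47.4, 104.4]
force: [0.6, 6.3, 0.3]
```

```bash
(python3 -m jog '[{"delta_pos":[0,-2.5,0],"angular":[0,0,0],"fingers":0},{"delta_pos":[-0.1,-5,0],"angular":[0,0,0],"fingers":0},{"delta_pos":[-0.2,-7.5,0],"angular":[0,0,0],"fingers":0},{"delta_pos":[-0.3,-10,0],"angular":[0,0,0],"fingers":0},{"delta_pos":[-0.3,-12.5,0],"angular":[0,0,0],"fingers":0}]';python3 -m jog '[{"delta_pos":[0,-2.5,0],"angular":[0,0,0],"fingers":0},{"delta_pos":[-0.1,-5,0],"angular":[0,0,0],"fingers":0},{"delta_pos":[-0.2,-7.5,0],"angular":[0,0,0],"fingers":0},{"delta_pos":[-0.3,-10,0],"angular":[0,0,0],"fingers":0},{"delta_pos":[-0.3,-12.5,0],"angular":[0,0,0],"fingers":0},{"delta_pos":[-0.3,-12.5,0],"angular":[0,0,0],"fingers":0}]') | grep -E 'eef|force: \['
```

```text
eef_pos: [598.4, 35.4, 104.4]
force: [-0.5, 8.2, 0.9]
eef_pos: [598.0, 22.6, 104.4]
force: [-0.3, 6.0, 1.8]
```

```bash
(python3 -m jog '[{"delta_pos":[0,-1,0],"angular":[0,0,0],"fingers":0},{"delta_pos":[0,-2,0],"angular":[0,0,0],"fingers":0},{"delta_pos":[0,-2,0],"angular":[0,0,0],"fingers":0}]';python3 -m jog '[{"delta_pos":[0,-1,0],"angular":[0,0,0],"fingers":0},{"delta_pos":[0,-1,0],"angular":[0,0,0],"fingers":0}]';python3 -m jog '[{"delta_pos":[0,-1,0],"angular":[0,0,0],"fingers":0},{"delta_pos":[0,-1,0],"angular":[0,0,0],"fingers":0}]') | grep -E 'eef|force: \['
```

```text
eef_pos: [597.9, 20.8, 104.4]
force: [-1.4, 8.2, 2.1]
eef_pos: [597.9, 19.8, 104.4]
force: [-2.1, 7.9, 1.6]
eef_pos: [597.8, 18.8, 104.4]
force: [-2.1, 7.3, 1.0]
```

```bash
(python3 -m jog '[{"delta_pos":[0,-1,0],"angular":[0,0,0],"fingers":0},{"delta_pos":[0,-1,0],"angular":[0,0,0],"fingers":0}]';python3 -m jog '[{"delta_pos":[0,-1,0],"angular":[0,0,0],"fingers":0},{"delta_pos":[0,-1,0],"angular":[0,0,0],"fingers":0}]';python3 -m jog '[{"delta_pos":[0,-1,0],"angular":[0,0,0],"fingers":0},{"delta_pos":[0,-1,0],"angular":[0,0,0],"fingers":0}]') | grep -E 'eef|force: \['
```

```text
eef_pos: [597.8, 17.8, 104.4]
force: [-1.8, 7.9, 1.6]
eef_pos: [597.8, 16.8, 104.4]
force: [-2.3, 7.4, 1.8]
eef_pos: [597.8, 15.8, 104.4]
force: [-1.8, 7.4, 1.6]
```

```bash
(python3 -m jog '[{"delta_pos":[0,-0.5,0],"angular":[0,0,0],"fingers":0},{"delta_pos":[0,-0.5,0],"angular":[0,0,0],"fingers":0}]';python3 -m jog '[{"delta_pos":[0,-0.5,0],"angular":[0,0,0],"fingers":0},{"delta_pos":[0,-0.5,0],"angular":[0,0,0],"fingers":0}]';python3 -m jog '[{"delta_pos":[0,-0.5,0],"angular":[0,0,0],"fingers":0},{"delta_pos":[0,-0.5,0],"angular":[0,0,0],"fingers":0}]') | grep -E 'eef|force: \['
```

```text
eef_pos: [597.7, 15.3, 104.4]
force: [-2.4, 8.5, 2.1]
eef_pos: [597.7, 14.9, 104.4]
force: [-1.7, 8.2, 1.7]
eef_pos: [597.7, 14.3, 104.4]
force: [-2.2, 8.8, 3.1]
```

```bash
(python3 -m jog '[{"delta_pos":[0,-0.5,0],"angular":[0,0,0],"fingers":0},{"delta_pos":[0,-0.5,0],"angular":[0,0,0],"fingers":0}]';python3 -m jog '[{"delta_pos":[0,-0.4,0],"angular":[0,0,0],"fingers":0},{"delta_pos":[0,-0.4,0],"angular":[0,0,0],"fingers":0}]') | grep -E 'eef|force: \['
```

```text
eef_pos: [597.7, 13.9, 104.4]
force: [-2.9, 8.3, 3.3]
eef_pos: [597.7, 13.5, 104.4]
force: [-2.6, 8.9, 2.6]
```

```bash
(python3 -m jog '[{"delta_pos":[0,-0.5,0],"angular":[0,0,0],"fingers":0},{"delta_pos":[0,-0.5,0],"angular":[0,0,0],"fingers":0}]';python3 -m jog '[{"delta_pos":[0,-0.5,0],"angular":[0,0,0],"fingers":0},{"delta_pos":[0,-0.5,0],"angular":[0,0,0],"fingers":0}]') | grep -E 'eef|force: \['
```

```text
eef_pos: [597.7, 12.9, 104.4]
force: [-2.3, 7.1, 2.0]
eef_pos: [597.6, 12.5, 104.4]
force: [-2.3, 7.9, 2.4]
```

```bash
(python3 -m jog '[{"delta_pos":[0,-0.5,0],"angular":[0,0,0],"fingers":0},{"delta_pos":[0,-0.5,0],"angular":[0,0,0],"fingers":0}]';python3 -m jog '[{"delta_pos":[0,-0.5,0],"angular":[0,0,0],"fingers":0},{"delta_pos":[0,-0.5,0],"angular":[0,0,0],"fingers":0}]') | grep -E 'eef|force: \['
```

```text
eef_pos: [597.6, 12.2, 104.4]
force: [-2.6, 9.2, 2.8]
eef_pos: [597.6, 11.8, 104.4]
force: [-2.2, 9.6, 2.2]
```

```bash
(python3 -m jog '[{"delta_pos":[0,-0.5,0],"angular":[0,0,0],"fingers":0},{"delta_pos":[0,-0.5,0],"angular":[0,0,0],"fingers":0}]';python3 -m jog '[{"delta_pos":[0,-0.5,0],"angular":[0,0,0],"fingers":0},{"delta_pos":[0,-0.5,0],"angular":[0,0,0],"fingers":0}]') | grep -E 'eef|force: \['
```

```text
eef_pos: [597.6, 11.5, 104.4]
force: [-2.4, 10.1, 2.9]
eef_pos: [597.6, 11.1, 104.4]
force: [-1.3, 11.1, 2.6]
```

```bash
(python3 -m jog '[{"delta_pos":[0,-0.5,0],"angular":[0,0,0],"fingers":0},{"delta_pos":[0,-0.5,0],"angular":[0,0,0],"fingers":0}]';python3 -m jog '[{"delta_pos":[0,-0.4,0],"angular":[0,0,0],"fingers":0},{"delta_pos":[0,-0.4,0],"angular":[0,0,0],"fingers":0}]') | grep -E 'eef|force: \['
```

```text
eef_pos: [597.6, 10.8, 104.4]
force: [-2.7, 12.6, 3.4]
eef_pos: [597.6, 10.5, 104.4]
force: [-2.0, 12.5, 4.2]
```

The push force is now about 12.5 N, of which about 8 N is drag and 4.7 N is spring, so the spring is around 2 mm in. That is snug but not solid. I'll back off, rise and check.

```bash
python3 -m jog '[{"delta_pos":[0,2,0],"angular":[0,0,0],"fingers":0},{"delta_pos":[0,6,0],"angular":[0,0,0],"fingers":0},{"delta_pos":[0,12,0],"angular":[0,0,0],"fingers":0},{"delta_pos":[0,12,30],"angular":[0,0,0],"fingers":0},{"delta_pos":[0,12,70],"angular":[0,0,0],"fingers":0},{"delta_pos":[0,-20,120],"angular":[0,0,0],"fingers":0},{"delta_pos":[0,-70,150],"angular":[0,0,0],"fingers":0.5},{"delta_pos":[0,-120,150],"angular":[0,0,0],"fingers":1},{"delta_pos":[0,-120,150],"angular":[0,0,0],"fingers":1},{"delta_pos":[0,-120,150],"angular":[0,0,0],"fingers":1}]'
python3 - <<'E'
from h import *
c=cap('wrist','w6')
cv2.imwrite('pics/crop6.png',cv2.resize(c['pixels'][20:380,200:440],(400,600),interpolation=cv2.INTER_CUBIC))
E
```

```text
time_s: 22.8
eef_pos: [598.1, -111.3, 254.1]
ee_rot: [-0.0, 0.718, 0.696, -0.0]
force: [-0.4, 0.1, -0.0]
grip_width: 0.845
grip_force: 0.0
```

View pics/crop6.png

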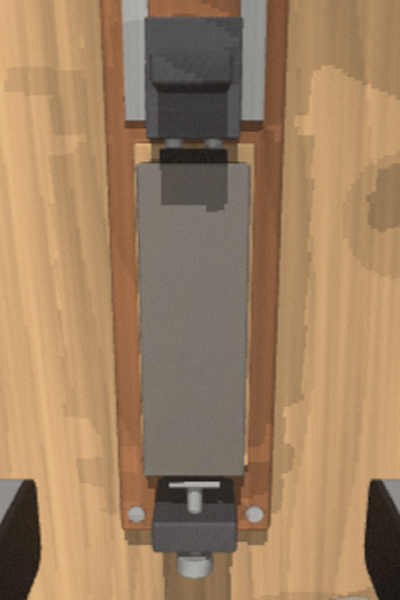

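The crop shows the stone clamped between the pad and the jaw. Bamboo is visible on the right and only a sliver on the left, so I'll check the overhang margin numerically.

Run:
```python
from h import *
P=lambda u,v,z: ray('w6',200+u*.6,20+v*.6,z)[:2].round(1)
print('plat far',P(135,145,40),P(254,145,40)); print('plat right near',P(249,465,40))
print('stone far',P(137.5,166,72),P(250,165,72),'near',P(145,474,72),P(244,474,72))
```

```text
plat far [569.6 -31. ] [625.5 -32.8]
plat right near [ 621.2 -198.4]
stone far [573.1 -39.7] [621.4 -40.9] near [ 567.9 -185.9] [ 616.8 -187.5]
```

```bash
python3 -c "
from rig import ctrl
print(ctrl.finish_job())"
```

```text
the job is handed in; nothing more can be done
None
```

The stone lies lengthwise on the platform with 3–4 mm to spare at each side and bears on the stop pad. The jaw is closed on it at about 4.7 N, roughly 2 mm into its 3 mm spring. The arm is clear, and I handed the job in at about 23 s.

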